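# Reverse the ratchet and clamp the screwgate for inspection

## Task

The ratchet clamp on the inspection bench is still set to open. Flip its red direction lever over to the tightening side, swing the handle well back anticlockwise (past 30 degrees from straight) to feel that it now free-wheels that way, then ratchet it clockwise until the jaw holds the chrome screwgate firmly against the anvil with a squeeze of about 40 N: never over-tighten past 100 N. Let go and leave it clamped, and leave the other things on the bench where they are.

Things in the scene. Friction and masses are not known exactly. Their poses are not given: they have to be found in the camera images.
- clamp: Ratchet clamp screwed to the bench, blue base plate 315 x 130 x 12 mm. Origin on the bench under the vertical ratchet axle; x points along the clamp from axle to jaw, z up; the base reaches from x = -65 to +250 mm. Steel ratchet head 92 mm across, top at 60 mm, brass nut to 74 mm. Turning clockwise (seen from above) closes the jaw 10 mm per radian; 5 to 11 mm are to be closed.
- handle (a joint): Handle swing, rad, stops at -0.7 and 0.7, stays put. 0: points along the clamp's -y, roughly at the robot. Positive: clockwise from above, grip towards clamp -x. Starts at 0.1 to 0.5. Push at the grip while it moves slowly: free-wheel 1.5 N (clicks to 3), driving unloaded 6 N, plus 0.7 N per 10 N of squeeze (40 N: 9 N; 100 N: 13 N). Squeeze grows about 10 N per mm of grip travel.
- lever (a joint): Red direction lever, rad, -0.36 to 0.36, over-centre spring: past 0 it snaps across. Negative (as found): handle drives anticlockwise (opens), free-wheels clockwise. Positive: drives clockwise (tightens), free-wheels anticlockwise. Rests at 0.18 to 0.36 on its side as a tooth allows, moves with the clicks. Flips under about 2 N at the tip, more while the ratchet is loaded.
- lever_tip (a point): In the lever's upright red tab, 90 mm above the bench. Tab 12 mm (radial) x 9 mm (sideways), heights 64 to 98 mm; 92 mm from the axle towards the grip at lever 0; its pivot is 60 mm from the axle on the handle's centre line, so it swings 11 mm to either side, positive = clockwise side. Handle arm below: 24 mm wide, top at 60 mm. x points to the pivot.
- grip (a point): Centre of the upright round black rubber grip at the handle's end, 20 mm in diameter, from 62 to 117 mm above the bench, this point at 95 mm, 150 mm from the axle. Its x axis points along the handle to the axle.
- axle (a point): Point on the axle, 60 mm above the bench. The wheel inside has 14 teeth: at each reversal up to 0.5 rad of swing is lost before it bites, so tightening takes one to three strokes. Friction of 0.6 Nm holds the spindle, and so the squeeze (up to about 60 N), when the handle is released.
- jaw: Moving steel jaw with a rubber face, 90 mm wide, 13 to 45 mm above the bench. Its origin travels with it along the clamp's x and starts at the clamp's origin; the pressing face is 115 mm ahead of it in x.
- anvil: Fixed dark steel anvil block 30 x 100 x 34 mm standing on the clamp's base, origin at the centre of its underside; its face is 15 mm from there towards the jaw. Set at a different place for each job.
- screwgate: Chrome steel screwgate carabiner, 112 mm long, 60 mm wide across spine and sleeve, lying loose and flat on the clamp's base between jaw and anvil, long side across the clamp; origin at the centre of its underside, z up.
- orange1: Orange carabiner, 112 x 58 x 11 mm, lying on the bench; bystander. Origin at the centre of its underside.
- orange2: A second orange carabiner like orange1; bystander.
- orange3: A third orange carabiner like orange1; bystander.
- gauge: Black plastic go/no-go gauge block 60 x 40 x 28 mm; bystander. Origin at the centre of its underside.
- punch: Brass pin punch 115 mm long, 12 mm thick, lying; bystander. Origin at mid length on its underside.
There are look-alikes about, which are no part of the job. Of the things like the screwgate, leave any that is green or pink; of the rest the larger one is meant.

How it is judged:
On the way, in this order (a step that is already met when the one before it is completed fails the run):
1. the direction lever is flipped over its middle to the tightening side (value of joint lever above 0.1 rad), for 0.2 s.
2. with the lever on the tightening side the handle is swung back anticlockwise beyond 0.4 rad from straight (value of joint handle below -0.4 rad and value of joint lever above 0.05 rad), for 0.1 s.
At the end, for the whole second after the job is handed in: The screwgate lies flat (within 0.15 rad) and still, squeezed between jaw and anvil with 20 to 80 N at the jaw, the direction lever is on the tightening side, and the robot has let go (contact force between jaw and screwgate between 20 and 80 N and contact force between screwgate and anvil above 15 N and value of joint lever above 0.05 rad and angle between screwgate's own z axis and vertical below 0.15 rad and linear speed of screwgate below 0.02 m/s); the robot touches nothing.
It fails at once if the jaw squeezes the screwgate with more than 100 N (contact force between jaw and screwgate above 100 N).
It fails at once if a bystander on the bench is moved by more than 20 mm (distance of any of orange1, orange2, orange3, gauge, punch from where it was at the start of the episode above 0.02 m).
It also fails if it takes over 72 s, if anything falls off the work surface, if the arm or the gripper's body presses on something with over 40 N, if the wrist force passes 120 N, or if a joint passes its speed limit or range.

## Robot

A 7-joint arm with a two-finger parallel gripper is mounted at the origin on the work surface. World frame = base frame: x ahead of the robot, y to its left, z up, the work surface at z = 0. Lengths are in m, angles in rad, forces in N, time in s.
With the tool pointing down it reaches from about 0.425 to 0.925 m from the base axis. Payload 6.8 kg.
Tool frame: the origin (TCP) lies at the very end of the fingers, on their centre line; the grasp point (between the pads) lies 19 mm behind it (ctrl.grasp_offset is the z of the grasp point in the tool frame, in m); z points along the fingers, y is the line along which they close (so a half turn about z gives the same grasp; the last joint's range is limited). The gripper opens to 88 mm and grips with 3 to 60 N. Pads are 20 mm wide; open, the fingers measure 115 mm over their backs; the gripper's body (75 mm by 178 mm) begins 61 mm behind the grasp point.
Start: joints at [-1.398, 0.477, 0.022, 1.555, -0.011, 1.109, -0.083], TCP at [0.187, 0.649, 0.223] pointing down, gripper open.
Joint ranges: [-2.96, 2.96], [-0.34, 2.1], [-1.41, 1.46], [0.24, 2.44], [-1.37, 4.51], [0.17, 1.92], [-2.96, 2.96]. Speed limits (rad/s): [2.39, 2.39, 3.14, 3.14, 3.14, 3.14, 3.14].

## Interface

Orientations are given as a unit quaternion [x, y, z, w].
In Python, from station import ctrl gives the robot as it stands.
- The arm moves only by the tool jog_arm, never from a script. Its argument "moves" is one flat list of numbers, 6 for each row, row after row: the shift along the tool's x, y, z as a fraction of full scale, then the turn, a rotation vector about the tool's x, y, z as a fraction of full scale. A call has 1 to 20 rows; each row shifts and turns the commanded pose from where the row before left it, along the tool's axes as they then stand; what a row does not reach is not made up. Full scale, the value 1, is 80 mm for a shift and 180 degrees for a turn. A row lasts 1/10 s, in which the tool goes at most 50 mm and 8.59 degrees, less where a joint would pass 70% of its speed; a pose out of reach is approached as far as the arm can. A call with a number of a shift or a turn outside -1 to 1 is refused whole. A call with a gripper value outside its range is refused whole. "grip" is the opening, from 0 (shut) to 1 (fully open), set as the call begins (left out, the last holds). The fingers move at their own pace and stop on an object; "force" is the grip in N (left out, the last holds). Time passes only in rows, so rows that do not move let the fingers close. It gives the time, the measured TCP pose, the force, the opening and the grip force at its end, in the units of the state.
- ctrl.state(): the state, without advancing time (a new reading comes with each control period).
- ctrl.camera(name): name is "scene" or "top"; returns (picture, depth): 384x512x3 uint8, blue, green, red; 384x512 float32, m along the optical axis (not along the pixel's ray), 0 where there is no reading.
- ctrl.camera_params(name): a dict with "vfov" (degrees; the focal length in pixels is half the picture's height over the tangent of half this angle, whatever the lens; pixels are square), "cx", "cy" (the principal point, pixels), "eye" and "attitude" of the camera in the world. Camera axes: x right, y down, z forward; pixel columns grow to the right and rows downward; lengths in m; the calibration is good to about 2 mm. A picture is of the moment at which its call begins. camera_params takes no time and is no camera call.
- ctrl.close_job(): hands the job in; it is judged then, once.
The state is a dict: "time": time; "joint_pos": joint angles; "joint_velocities": joint speeds; "joint_efforts": joint torques, N m; "tool_pos": TCP position; "orientation": TCP orientation; "force": force on the tool from outside, world axes, zero at the start; "torque": the same for the moment, N m; "gripper_width": finger opening in m; "gripper_force": force on a finger pad.
Only numpy, scipy, OpenCV 4.12 (cv2) and the standard library are available. Lean on these libraries where they do the work, as an engineer would, in place of code of your own. Each camera call takes 0.05 s, during which the arm holds its last target. There are 200 camera calls.

## Working session

There is one attempt and no reset: what is moved stays moved. The work goes in short steps, Python scripts to look and compute and a tool call to move; the robot and the scene stay as the last step left them, time stands still between calls to the robot, and variables do not carry over. Pictures are saved under pics/ and viewed, at most 10 in all, crops included, and the job is handed in when it is done.

Besides the shell and the picture viewer there is one more tool, called after ">>>" in YAML: its name, and indented under it one key for each argument. jog_arm: Moves the arm, as the interface text tells. Its arguments: {"type":"object","properties":{"moves":{"type":"array","items":{"type":"number"}},"grip":{"type":"number"},"force":{"type":"number"}},"required":["moves"]}

```bash
ls; mkdir -p pics; cat > h.py <<'E'
import numpy as np,cv2
from station import ctrl
from scipy.spatial.transform import Rotation as R
def cam(n):
    im,d=ctrl.camera(n);p=ctrl.camera_params(n);return im,d,p
def rot(p):
    a=np.array(p['attitude'],float)
    return R.from_quat(a).as_matrix() if a.size==4 else a.reshape(3,3)
def ray(p,u,v,H=384):
    f=H/2/np.tan(np.radians(p['vfov'])/2)
    return rot(p)@np.array([(u-p['cx'])/f,(v-p['cy'])/f,1.])
def onz(p,u,v,z):
    r=ray(p,u,v);e=np.array(p['eye']);return e+r*(z-e[2])/r[2]
def pix(p,X,H=384):
    f=H/2/np.tan(np.radians(p['vfov'])/2)
    c=rot(p).T@(np.array(X)-p['eye']);return c[:2]/c[2]*f+[p['cx'],p['cy']]
def cloud(p,d):
    H,W=d.shape;f=H/2/np.tan(np.radians(p['vfov'])/2)
    v,u=np.mgrid[:H,:W]
    c=np.stack([(u-p['cx'])/f*d,(v-p['cy'])/f*d,d],-1)
    return c@rot(p).T+p['eye']
E
python3 - <<'E'
from h import *
for n in('top','scene'):
    im,d,p=cam(n);cv2.imwrite(f'pics/{n}0.png',cv2.resize(im,(800,600),interpolation=cv2.INTER_CUBIC));print(n,p,d.min(),d.max())
    np.savez(f'{n}0.npz',im=im,d=d)
print(ctrl.state())
E
```

```text
pics
top {'vfov': 46.33504803331877, 'cx': 250.23007952386996, 'cy': 185.6936283126411, 'eye': array([ 0.30731923, -0.01428679,  1.2176788 ]), 'attitude': array([-0.69364179,  0.71345969, -0.07287584,  0.06727148])} 0.0 2.2134397
scene {'vfov': 47.446687328094974, 'cx': 254.16034760043587, 'cy': 188.22247524602102, 'eye': array([0.99615327, 0.31695401, 1.03417556]), 'attitude': array([ 0.45779524,  0.85058093, -0.22956954, -0.11930391])} 0.0 2.7730331
{'time': 0.1, 'joint_pos': array([-1.39810632,  0.47771742,  0.02234345,  1.55634817, -0.01149681,
        1.10931325, -0.08311921]), 'joint_velocities': array([ 0.00127049, -0.0003906 , -0.00049566, -0.00246009, -0.00041749,
       -0.0019412 ,  0.00120701]), 'joint_efforts': array([ 3.07772265e-03, -5.84088957e+01,  1.53931897e+00, -2.73315400e+01,
       -5.42493886e-02,  1.30729156e-02,  9.80472237e-05]), 'tool_pos': array([0.18691299, 0.64803123, 0.22178084]), 'orientation': array([ 1.39933413e-01,  9.90160569e-01, -8.27209129e-04, -5.43486911e-05]), 'force': array([0.07524024, 0.14743519, 0.75223436]), 'torque': array([ 0.02251387, -0.02836132,  0.01414932]), 'gripper_force': 0.0, 'gripper_width': 0.08757886260883554}
```

View pics/top0.png

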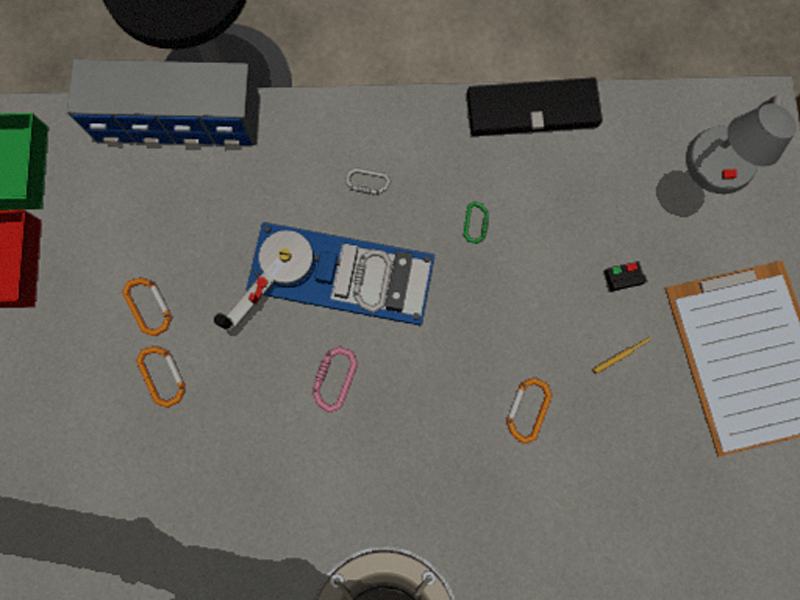

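View pics/scene0.png

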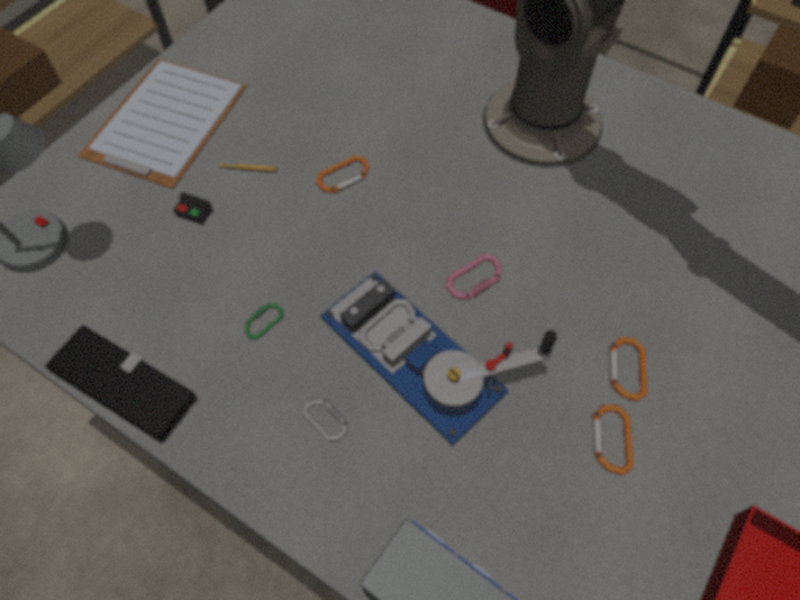

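Top view at 800x600: the axle nut is at (285,256), the grip at (223,321) and the red lever at (258,290). The candidates for the screwgate are:
- chrome, in the clamp, at (372,280), the larger one
- small chrome, at (368,181)
- green, at (477,222)
- pink, at (335,379)

I choose the one in the clamp. Next I measure, with one close crop to check.

```bash
cat > m.py <<'E'
from h import *
def measure(tag=None):
    out={};s=ctrl.state()
    for n in('top','scene'):
        im,d,p=cam(n);P=cloud(p,d)
        hsv=cv2.cvtColor(im,cv2.COLOR_BGR2HSV);h,sa,v=[hsv[...,i].astype(int) for i in range(3)]
        reg=(P[...,0]>.3)&(P[...,0]<.85)&(P[...,1]>-.1)&(P[...,1]<.4)&(d>0)
        red=reg&((h<6)|(h>174))&(sa>150)&(v>60)&(P[...,2]>.055)&(P[...,2]<.11)
        blk=reg&(v<45)&(P[...,2]>.06)&(P[...,2]<.13)
        brass=reg&(h>15)&(h<35)&(sa>110)&(P[...,2]>.05)&(P[...,2]<.09)
        blue=reg&(h>100)&(h<125)&(sa>150)
        for k,m in dict(red=red,blk=blk,brass=brass,blue=blue).items():
            ys,xs=np.nonzero(m)
            if len(xs): out[n,k]=(len(xs),xs.mean(),ys.mean(),np.median(P[m],0),P[m][:,2].max());
        tip=red&(P[...,2]>.085)
        if tip.any(): out[n,'tip']=(tip.sum(),*np.argwhere(tip)[:,::-1].mean(0),P[tip].mean(0),P[tip][:,2].max())
        ys,xs=np.nonzero(blue)
        if len(xs):
            bb=cv2.minAreaRect(np.stack([xs,ys],1).astype(np.float32));out[n,'box']=[onz(p,*q,.012).round(4)[:2].tolist() for q in cv2.boxPoints(bb)]
        if tag: cv2.imwrite(f'pics/{n}_{tag}_raw.png',im)
    return out
if __name__=='__main__':
    import sys
    for k,o in measure(sys.argv[1]).items():
        print(k,*[np.round(x,4) for x in o])
E
python3 m.py a
python3 - <<'E'
from h import *
a=cv2.imread('pics/top_a_raw.png')[130:220,130:285];b=cv2.imread('pics/scene_a_raw.png')[165:290,200:365]
f=lambda x:cv2.resize(x,(400,400*x.shape[0]//x.shape[1]*1),interpolation=cv2.INTER_CUBIC)
a,b=f(a),f(b);h=max(len(a),len(b))
cv2.imwrite('pics/crop1.png',np.hstack([cv2.copyMakeBorder(x,0,h-len(x),0,0,0) for x in(a,b)]))
E
```

```text
('top', 'red') 70 165.2 184.4714 [0.5476 0.1948 0.0699] 0.1014
('top', 'blk') 443 130.4673 101.1445 [0.834  0.2768 0.0931] 0.1203
('top', 'brass') 43 181.9302 162.6744 [0.603  0.1507 0.0733] 0.0789
('top', 'blue') 2492 180.0726 144.5317 [0.6263 0.129  0.0148] 0.1188
('top', 'tip') 16 161.4375 189.5 [0.5292 0.1995 0.0962] 0.1014
('top', 'box') [0.8908 0.4389] [ 0.8812 -0.1064] [ 0.489  -0.0939] [0.4991 0.4188]
('scene', 'red') 53 318.0566 229.3585 [0.5492 0.1964 0.0684] 0.0991
('scene', 'blk') 76 350.1974 219.0395 [0.4987 0.2505 0.1068] 0.1192
('scene', 'brass') 39 290.1282 239.3846 [0.6079 0.1542 0.0727] 0.0761
('scene', 'blue') 557 270.9874 247.2926 [0.6364 0.1035 0.0116] 0.0429
('scene', 'tip') 10 325.0 221.5 [0.5322 0.203  0.0958] 0.0991
('scene', 'box') [ 0.617  -0.0865] [ 0.4869 -0.0743] [0.5662 0.2258] [0.6811 0.2034]
```

View pics/crop1.png

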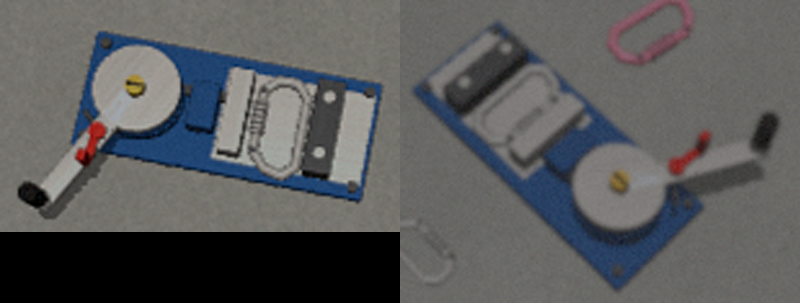

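The crop confirms the choice: the large chrome carabiner lies between the jaw and the anvil, with the lever on the anticlockwise side. Next I fuse both views into a handle pose.

```bash
cat > pose.py <<'E'
from h import *
def tri(rs):
    A=np.zeros((3,3));b=np.zeros(3)
    for e,r in rs:
        r=r/np.linalg.norm(r);M=np.eye(3)-np.outer(r,r);A+=M;b+=M@e
    return np.linalg.solve(A,b)
def pose(C=None,save=None,verbose=1):
    rb={'nut':[],'grip':[],'tab':[]};res={}
    for n in('top','scene'):
        im,d,p=cam(n);P=cloud(p,d)
        if save: cv2.imwrite(f'pics/{n}_{save}.png',im)
        hsv=cv2.cvtColor(im,cv2.COLOR_BGR2HSV).astype(int);h,s,v=hsv[...,0],hsv[...,1],hsv[...,2]
        near=(np.hypot(P[...,0]-.605,P[...,1]-.152)<.19)&(d>0)
        ms=dict(nut=near&(h>15)&(h<35)&(s>110)&(P[...,2]>.06)&(P[...,2]<.085)&(np.hypot(P[...,0]-.605,P[...,1]-.152)<.03),
          grip=near&(v<50)&(P[...,2]>.065)&(P[...,2]<.125)&(np.abs(np.hypot(P[...,0]-.605,P[...,1]-.152)-.15)<.035),
          tab=near&((h<7)|(h>173))&(s>130)&(v>60)&(P[...,2]>.08)&(P[...,2]<.11))
        for k,m in ms.items():
            if m.sum()<4: continue
            yx=np.argwhere(m).mean(0);c=P[m]
            rb[k].append((np.array(p['eye']),ray(p,yx[1],yx[0])))
            if verbose: print(n,k,m.sum(),'mean',c.mean(0).round(4),'z',c[:,2].min().round(3),c[:,2].max().round(3))
    for k,r in rb.items():
        if len(r)==2: res[k]=tri(r)
    return res
xc=np.array([-.232,-.973]);xc/=np.linalg.norm(xc);yc=np.array([-xc[1],xc[0]])
AX=np.array([.605,.152])
def joints(r,ax=AX):
    o={}
    if 'grip' in r:
        g=r['grip'][:2]-ax;q=np.arctan2(-g@xc,-g@yc);o['q']=q;o['rg']=np.hypot(*g)
        if 'tab' in r:
            u=-yc*np.cos(q)-xc*np.sin(q);w=yc*np.sin(q)-xc*np.cos(q)
            t=r['tab'][:2]-ax;o['u']=u;o['w']=w;o['tab_r']=t@u;o['tab_w']=t@w;o['lev']=np.arctan2(t@w,t@u-.06)
    return o
if __name__=='__main__':
    r=pose(save='b');print(r);print(joints(r,r['nut'][:2] if 'nut' in r else AX))
E
python3 pose.py
python3 - <<'E'
from h import *
# plate corners, top view
im=cv2.imread('pics/top_b.png');p=ctrl.camera_params('top')
hsv=cv2.cvtColor(im,cv2.COLOR_BGR2HSV)
m=cv2.inRange(hsv,(100,130,30),(125,255,255));m[:130]=0;m[220:]=0;m[:,:145]=0;m[:,290:]=0
ys,xs=np.nonzero(m);bb=cv2.boxPoints(cv2.minAreaRect(np.stack([xs,ys],1).astype(np.float32)))
c=np.array([onz(p,*q,.012)[:2] for q in bb]);print(c,[np.hypot(*(c[i]-c[i-1])) for i in range(4)],[(c[i]-c[i-1])/np.hypot(*(c[i]-c[i-1])) for i in range(4)])
E
```

```text
top nut 43 mean [0.6042 0.1512 0.0725] z 0.061 0.079
top grip 75 mean [0.4881 0.2449 0.1067] z 0.07 0.122
top tab 17 mean [0.5292 0.1992 0.0957] z 0.083 0.103
scene nut 37 mean [0.6081 0.154  0.0735] z 0.068 0.078
scene grip 84 mean [0.4974 0.2502 0.1019] z 0.068 0.121
scene tab 14 mean [0.5328 0.2032 0.095 ] z 0.089 0.099
{'nut': array([0.60553791, 0.15245229, 0.06667925]), 'grip': array([0.49086252, 0.24913127, 0.08974858]), 'tab': array([0.53014967, 0.20151549, 0.08867378])}
{'q': np.float64(0.4663876973095241), 'rg': np.float64(0.14999089641506658), 'u': array([-0.76454895,  0.64456567]), 'w': array([0.64456567, 0.76454895]), 'tab_r': np.float64(0.08926244939098185), 'tab_w': np.float64(-0.011081447711672505), 'lev': np.float64(-0.3620033244897744)}
[[ 0.55414128  0.22689552]
 [ 0.68201424  0.20465659]
 [ 0.61266195 -0.10492891]
 [ 0.48722145 -0.076638  ]] [np.float64(0.3108228753473696), np.float64(0.12979238806079124), np.float64(0.3172584507840953), np.float64(0.1285911891290894)] [array([0.21529892, 0.97654819]), array([ 0.98521155, -0.17134233]), array([-0.21859872, -0.97581484]), array([-0.97549837,  0.22000664])]
```

The geometry is consistent: the grip radius comes out at 150 mm, the lever at -0.36 and the handle at about 0.48. I move to a point beside the lever tab with the fingers closed.

>>> jog_arm:
  moves: [0,0,0,0,0,0.0444,0,0,0,0,0,0.0444,0,0,0,0,0,0.0444,-0.49,-0.138,0,0,0,0,-0.49,-0.138,0,0,0,0,-0.49,-0.138,0,0,0,0,-0.49,-0.138,0,0,0,0,-0.49,-0.138,0,0,0,0,-0.49,-0.138,0,0,0,0,-0.49,-0.138,0,0,0,0,-0.49,-0.138,0,0,0,0,-0.49,-0.138,0,0,0,0,-0.49,-0.138,0,0,0,0,-0.49,-0.138,0,0,0,0,-0.49,-0.138,0,0,0,0,-0.49,-0.138,0,0,0,0,-0.49,-0.138,0,0,0,0,0,0,0,0,0,0,0,0,0,0,0,0]
  grip: 0
  force: 20

```text
time: 2.2
tool_pos: [0.5079, 0.1763, 0.2227]
orientation: [0.344, 0.939, 0.0, -0.0]
force: [-0.4, 1.0, 0.3]
gripper_width: 0.0004
gripper_force: 0.0
```

```bash
sed -i 's/xc=np.array(.*);xc\//xc=np.array([-.218,-.976]);xc\//; s/^AX=.*/AX=np.array([.6055,.1525])/' pose.py
cat > st.py <<'E'
from pose import *
s=ctrl.state();Rm=R.from_quat(s['orientation']).as_matrix();t=s['tool_pos']
def go(X): return (Rm.T@(np.array(X)-t)/.08).round(3)   # shift fractions in tool axes
q=lambda q:(-yc*np.cos(q)-xc*np.sin(q),yc*np.sin(q)-xc*np.cos(q))
def info():
    d=t[:2]-AX;print('t',round(s['time'],2),'tcp',t.round(4),'polar q',np.arctan2(-d@xc,-d@yc).round(4),'r',np.hypot(*d).round(4),'xang q',round(float(np.arctan2(-Rm[:2,0]@xc,-Rm[:2,0]@yc)),4),'tilt',Rm[:,2].round(3),'F',s['force'].round(1),'w',s['gripper_width'].round(4),s['gripper_force'])
E
python3 - <<'E'
from st import *
info()
u,w=q(.48);c=AX+.088*u-.045*w
print('to start',go([*c,t[2]]),go([*c,.07]),u,w)
E
```

```text
Traceback (most recent call last):
  File "st.py", line 6, in info
    d=t[:2]-AX;print('t',round(s['time'],2),'tcp',t.round(4),'polar q',np.arctan2(-d@xc,-d@yc).round(4),'r',np.hypot(*d).round(4),'xang q',round(float(np.arctan2(-Rm[:2,0]@xc,-Rm[:2,0]@yc)),4),'tilt',Rm[:,2].round(3),'F',s['force'].round(1),'w',s['gripper_width'].round(4),s['gripper_force'])
                                                                                                                                                                                                                                                     ^^^^^^^^^^^^^^^^^^^^^^^^
AttributeError: 'float' object has no attribute 'round'
```

>>> jog_arm:
  moves: [0,0,0.382,0,0,0,0,0,0.382,0,0,0,0,0,0.382,0,0,0,0,0,0.382,0,0,0,0,0,0.382,0,0,0,0,0,0,0,0,0,0,0.05,0,0,0,0,0,0.05,0,0,0,0,0,0.05,0,0,0,0,0,0.05,0,0,0,0,0,0.05,0,0,0,0,0,0.05,0,0,0,0,0,0.05,0,0,0,0,0,0.05,0,0,0,0,0,0,0,0,0,0]

```text
time: 3.7
tool_pos: [0.5289, 0.2023, 0.07]
orientation: [0.342, 0.94, 0.0, 0.0]
force: [0.4, -0.3, -0.2]
gripper_width: 0.0006
gripper_force: 0.0
```

```bash
sed -i "s/s\['gripper_width'\].round(4)/round(float(s['gripper_width']),4)/" st.py
cat > look.py <<'E'
from st import *
import sys
info();r=pose(save=sys.argv[1],verbose=0);print(r);print(joints(r))
E
python3 look.py c
```

```text
t 3.7 tcp [0.5289 0.2023 0.07  ] polar q 0.3566 r 0.0913 xang q 0.4791 tilt [ 0.001  0.    -1.   ] F [ 0.4 -0.3 -0.2] w 0.0006 0.0
{'nut': array([0.60558436, 0.15210696, 0.06624621])}
{}
```

>>> jog_arm:
  moves: [0,-0.5,0,0,0,0,0,-0.5,-0.3,0,0,0,0,-0.6,-0.5,0,0,0,0,-0.6,-0.5,0,0,0,0,0,0,0,0,0,0,0,0,0,0,0]
  grip: 0.6

```text
time: 4.4
tool_pos: [0.4277, 0.0815, 0.1587]
orientation: [0.343, 0.939, 0.001, 0.001]
force: [0.0, 0.6, 0.4]
gripper_width: 0.045
gripper_force: 0.0
```

```bash
python3 look.py d
```

```text
t 4.4 tcp [0.4277 0.0815 0.1587] polar q -0.5996 r 0.1915 xang q 0.4807 tilt [ 0.003  0.002 -1.   ] F [0.  0.6 0.4] w 0.045 0.0
{'nut': array([0.60569103, 0.15210665, 0.06681018]), 'grip': array([0.49085935, 0.2491614 , 0.0905165 ]), 'tab': array([0.546582  , 0.22052682, 0.09128315])}
{'q': np.float64(0.48076117454736356), 'rg': np.float64(0.1499530126249455), 'u': array([-0.7645105 ,  0.64461128]), 'w': array([0.64461128, 0.7645105 ]), 'tab_r': np.float64(0.0888942824813138), 'tab_w': np.float64(0.014028010608502658), 'lev': np.float64(0.451975885696023)}
```

>>> jog_arm:
  moves: [0.15,0.422,0,0,0,0,0.15,0.422,0,0,0,0,0.15,0.422,0,0,0,0,0.15,0.422,0,0,0,0,0.15,0.422,0,0,0,0,0,0,0,0,0,0,0,0,0,0,0,0,0,0,0.3,0,0,0,0,0,0.3,0,0,0,0,0,0.3,0,0,0,0,0,0.134,0,0,0,0,0,0,0,0,0]
  grip: 0.6

```text
time: 5.7
tool_pos: [0.4888, 0.2478, 0.0735]
orientation: [0.343, 0.939, -0.002, -0.001]
force: [-0.1, -0.6, 0.4]
gripper_width: 0.0528
gripper_force: 0.0
```

>>> jog_arm:
  moves: [0,0,0,0,0,0,0,0,0,0,0,0,0,0,0,0,0,0,0,0,0,0,0,0,0,0,0,0,0,0,0,0,0,0,0,0]
  grip: 0
  force: 15

```text
time: 6.3
tool_pos: [0.4902, 0.2495, 0.0757]
orientation: [0.343, 0.939, 0.0, 0.0]
force: [-0.9, -0.1, 4.6]
gripper_width: 0.02
gripper_force: 15.0
```

```bash
python3 -c "
from st import *
info()"
```

```text
t 6.3 tcp [0.4902 0.2495 0.0757] polar q 0.4796 r 0.1507 xang q 0.4795 tilt [ 0.     0.001 -1.   ] F [-0.9 -0.1  4.6] w 0.02 15.00072956085205
```

>>> jog_arm:
  moves: [-0.0025,-0.098,0,0,0,-0.01655,-0.0025,-0.098,0,0,0,-0.01655,-0.0025,-0.098,0,0,0,-0.01655,-0.0025,-0.098,0,0,0,-0.01655,-0.0025,-0.098,0,0,0,-0.01655,-0.0025,-0.098,0,0,0,-0.01655,-0.0025,-0.098,0,0,0,-0.01655,-0.0025,-0.098,0,0,0,-0.01655,-0.0025,-0.098,0,0,0,-0.01655,-0.0025,-0.098,0,0,0,-0.01655]

```text
time: 7.3
tool_pos: [0.457, 0.1795, 0.0756]
orientation: [0.088, 0.996, 0.001, 0.0]
force: [-1.0, 1.3, 5.6]
gripper_width: 0.0197
gripper_force: 15.0
```

```bash
python3 -c "
from st import *
info()"
```

```text
t 7.3 tcp [0.457  0.1795 0.0756] polar q -0.0397 r 0.151 xang q -0.0427 tilt [ 0.001  0.001 -1.   ] F [-1.   1.3  5.6] w 0.0197 15.001345574855804
```

>>> jog_arm:
  moves: [-0.0025,-0.098,0,0,0,-0.01655,-0.0025,-0.098,0,0,0,-0.01655,-0.0025,-0.098,0,0,0,-0.01655,-0.0025,-0.098,0,0,0,-0.01655,-0.0025,-0.098,0,0,0,-0.01655,-0.0025,-0.098,0,0,0,-0.01655,-0.0025,-0.098,0,0,0,-0.01655,-0.0025,-0.098,0,0,0,-0.01655,-0.0025,-0.098,0,0,0,-0.01655,-0.0025,-0.098,0,0,0,-0.01655,-0.0025,-0.098,0,0,0,-0.01655,0,0,0,0,0,0,0,0,0,0,0,0,0,0,0,0,0,0]

```text
time: 8.7
tool_pos: [0.4659, 0.0939, 0.0756]
orientation: [-0.195, 0.981, -0.0, -0.0]
force: [-2.7, -2.8, 7.1]
gripper_width: 0.0197
gripper_force: 15.0
```

```bash
python3 -c "
from st import *
info();print('tang',s['force']@Rm)"; python3 look.py e
```

```text
t 8.7 tcp [0.4659 0.0939 0.0756] polar q -0.6174 r 0.1514 xang q -0.6117 tilt [-0. -0. -1.] F [-2.7 -2.8  7.1] w 0.0197 15.000906586647034
tang [ 3.54145548 -1.55894256 -7.05895537]
t 8.7 tcp [0.4659 0.0939 0.0756] polar q -0.6174 r 0.1514 xang q -0.6117 tilt [-0. -0. -1.] F [-2.7 -2.8  7.1] w 0.0197 15.000906586647034
{'nut': array([0.60578086, 0.1523495 , 0.06749626])}
{}
```

```bash
python3 - <<'E'
from st import *
for n in('top','scene'):
    z=np.load(f'{n}0.npz');im,d=z['im'],z['d'];p=ctrl.camera_params(n);P=cloud(p,d)
    v=im.max(-1).astype(int)
    c=(P[...,:2]-AX);X=c@xc;Y=c@yc
    m=(d>0)&(X>.17)&(X<.26)&(abs(Y)<.06)&(P[...,2]>.036)&(P[...,2]<.058)&(v<90)
    m=cv2.morphologyEx(m.astype(np.uint8),cv2.MORPH_CLOSE,np.ones((5,5)))
    yx=np.argwhere(m)
    bb=cv2.minAreaRect(yx[:,::-1].astype(np.float32))
    pts=np.array([onz(p,*q,.046)[:2]-AX for q in cv2.boxPoints(bb)])
    print(n,len(yx),'box X',(pts@xc).round(4),'Y',(pts@yc).round(4))
    cols=[onz(p,u_,v_,.046)[:2]-AX for v_,u_ in yx]; cols=np.array(cols);print(' meanX',(cols@xc).mean(),(cols@yc).mean(), np.percentile(cols@xc,[3,97]))
    # x profile of brightness along clamp at jaw-top height 0.045, |Y|<.03
    for zz in(.045,):
        prof=[]
        for xx in np.arange(.08,.24,.003):
            pv=[]
            for yy in np.linspace(-.02,.02,9):
                u_,v_=pix(p,[*(AX+xx*xc+yy*yc),zz]);pv.append(im[int(round(v_)),int(round(u_))].mean())
            prof.append(int(np.mean(pv)))
        print(n,prof)
E
```

```text
top 400 box X [0.1827 0.1834 0.2135 0.2123] Y [-0.0504  0.05    0.0495 -0.0508]
 meanX 0.1979323822382004 -0.0007661190337933998 [0.18430034 0.21153643]
top [69, 52, 34, 80, 127, 158, 153, 153, 154, 154, 158, 152, 79, 101, 124, 91, 101, 111, 89, 109, 159, 158, 157, 156, 157, 157, 157, 157, 157, 156, 130, 127, 148, 115, 80, 59, 63, 65, 67, 66, 64, 66, 64, 62, 82, 142, 159, 156, 158, 156, 157, 157, 157, 159]
scene 435 box X [0.2093 0.2093 0.1757 0.1766] Y [ 0.0515 -0.0516 -0.0465  0.0553]
 meanX 0.19271951235113122 0.0023903400949790805 [0.17726509 0.20827523]
scene [61, 56, 60, 82, 107, 122, 122, 123, 122, 122, 120, 111, 104, 103, 104, 113, 121, 124, 125, 123, 124, 124, 125, 124, 117, 102, 98, 111, 114, 89, 57, 33, 28, 34, 46, 57, 57, 59, 61, 63, 60, 62, 61, 77, 105, 117, 121, 121, 119, 111, 94, 93, 99, 102]
```

>>> jog_arm:
  moves: [-0.0025,0.098,0,0,0,0.01655,-0.0025,0.098,0,0,0,0.01655,0,0,0,0,0,0]

```text
time: 9.1
tool_pos: [0.4602, 0.1101, 0.0756]
orientation: [-0.143, 0.99, 0.0, -0.0]
force: [-2.4, -0.4, 7.5]
gripper_width: 0.0198
gripper_force: 15.0
```

```bash
cat > f.py <<'E'
from st import *
info();print('tool-frame force',(s['force']@Rm).round(2),'lag r',)
E
python3 f.py
```

```text
t 9.1 tcp [0.4602 0.1101 0.0756] polar q -0.5036 r 0.1513 xang q -0.5076 tilt [-0.  0. -1.] F [-2.4 -0.4  7.5] w 0.0198 15.001590996980667
tool-frame force [ 2.38  0.29 -7.51] lag r
```

>>> jog_arm:
  moves: [-0.0025,0.098,0,0,0,0.01655,-0.0025,0.098,0,0,0,0.01655,-0.0025,0.098,0,0,0,0.01655]

```text
time: 9.4
tool_pos: [0.4557, 0.1321, 0.0756]
orientation: [-0.065, 0.998, -0.0, -0.0]
force: [-1.4, -2.8, 5.9]
gripper_width: 0.0197
gripper_force: 15.0
```

```bash
python3 f.py
```

```text
t 9.4 tcp [0.4557 0.1321 0.0756] polar q -0.3553 r 0.1512 xang q -0.3498 tilt [-0. -0. -1.] F [-1.4 -2.8  5.9] w 0.0197 14.99987617135048
tool-frame force [ 1.77 -2.62 -5.89] lag r
```

>>> jog_arm:
  moves: [-0.0025,0.098,0,0,0,0.01655,-0.0025,0.098,0,0,0,0.01655,-0.0025,0.098,0,0,0,0.01655]

```text
time: 9.7
tool_pos: [0.4544, 0.1542, 0.0756]
orientation: [0.013, 1.0, -0.001, -0.0]
force: [-1.7, -6.3, 8.0]
gripper_width: 0.0201
gripper_force: 15.0
```

```bash
python3 f.py
```

```text
t 9.7 tcp [0.4544 0.1542 0.0756] polar q -0.2082 r 0.1511 xang q -0.193 tilt [-0.    -0.002 -1.   ] F [-1.7 -6.3  8. ] w 0.0201 15.003988891839981
tool-frame force [ 1.52 -6.4  -7.98] lag r
```

>>> jog_arm:
  moves: [-0.0025,0.098,0,0,0,0.01655]

```text
time: 9.8
tool_pos: [0.4547, 0.1621, 0.0756]
orientation: [0.039, 0.999, -0.001, -0.0]
force: [-2.0, -6.0, 8.3]
gripper_width: 0.0198
gripper_force: 15.0
```

```bash
python3 f.py
```

```text
t 9.8 tcp [0.4547 0.1621 0.0756] polar q -0.156 r 0.1511 xang q -0.141 tilt [-0.001 -0.002 -1.   ] F [-2.  -6.   8.3] w 0.0198 15.004326850175858
tool-frame force [ 1.5  -6.15 -8.24] lag r
```

>>> jog_arm:
  moves: [-0.0025,0.098,0,0,0,0.01655,-0.0025,0.098,0,0,0,0.01655,-0.0025,0.098,0,0,0,0.01655,-0.0025,0.098,0,0,0,0.01655]

```text
time: 10.2
tool_pos: [0.4601, 0.1931, 0.0756]
orientation: [0.143, 0.99, -0.001, -0.0]
force: [-3.4, -5.5, 9.2]
gripper_width: 0.0194
gripper_force: 15.0
```

```bash
python3 f.py; sed -n '1,$p' /dev/null; python3 - <<'E'
from h import *
for n in('top','scene'):
    im,d,p=cam(n)
    c=pix(p,[.57,.06,.03]).astype(int);u,v=c
    cv2.imwrite(f'pics/{n}_jaw.png',cv2.resize(im[v-50:v+50,u-65:u+65],(650,500),interpolation=cv2.INTER_CUBIC))
a=[cv2.resize(cv2.imread(f'pics/{n}_jaw.png'),(400,308)) for n in('top','scene')];cv2.imwrite('pics/jaw1.png',np.hstack(a))
E
```

```text
t 10.2 tcp [0.4601 0.1931 0.0756] polar q 0.0527 r 0.1509 xang q 0.0666 tilt [-0.001 -0.002 -1.   ] F [-3.4 -5.5  9.2] w 0.0194 15.00565230846405
tool-frame force [ 1.67 -6.26 -9.15] lag r
```

View pics/jaw1.png

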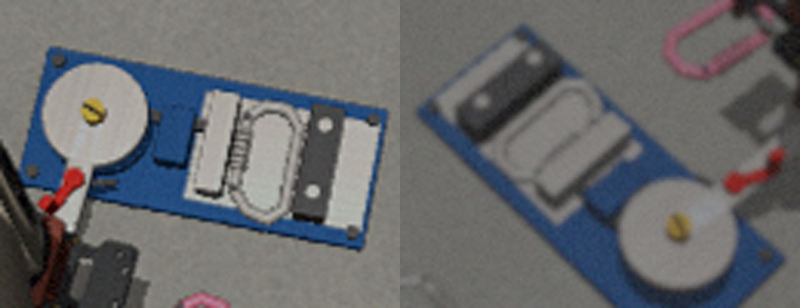

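>>> jog_arm:
  moves: [-0.001,0.0625,0,0,0,0.0106,-0.001,0.0625,0,0,0,0.0106,-0.001,0.0625,0,0,0,0.0106]

```text
time: 10.6
tool_pos: [0.4649, 0.2072, 0.0756]
orientation: [0.192, 0.981, -0.001, -0.001]
force: [-2.6, -4.3, 9.8]
gripper_width: 0.02
gripper_force: 15.0
```

```bash
python3 f.py
```

```text
t 10.6 tcp [0.4649 0.2072 0.0756] polar q 0.1513 r 0.1509 xang q 0.1658 tilt [-0.001 -0.002 -1.   ] F [-2.6 -4.3  9.8] w 0.02 15.00573679804802
tool-frame force [ 0.76 -4.99 -9.8 ] lag r
```

>>> jog_arm:
  moves: [-0.0004,0.0375,0,0,0,0.00637,-0.0004,0.0375,0,0,0,0.00637]

```text
time: 10.8
tool_pos: [0.4673, 0.2128, 0.0756]
orientation: [0.211, 0.978, -0.001, -0.001]
force: [-3.4, -4.3, 10.0]
gripper_width: 0.02
gripper_force: 15.0
```

```bash
python3 f.py
```

```text
t 10.8 tcp [0.4673 0.2128 0.0756] polar q 0.1913 r 0.1508 xang q 0.2051 tilt [-0.001 -0.002 -1.   ] F [-3.4 -4.3 10. ] w 0.02 15.00639796257019
tool-frame force [ 1.36 -5.3  -9.95] lag r
```

>>> jog_arm:
  moves: [0,0,0,0,0,0]

```text
time: 10.9
tool_pos: [0.4675, 0.2133, 0.0756]
orientation: [0.211, 0.978, -0.001, -0.0]
force: [-2.6, -3.6, 8.4]
gripper_width: 0.0199
gripper_force: 15.0
```

```bash
python3 f.py
```

```text
t 10.9 tcp [0.4675 0.2133 0.0756] polar q 0.1954 r 0.1508 xang q 0.2045 tilt [-0.001 -0.001 -1.   ] F [-2.6 -3.6  8.4] w 0.0199 15.003215968608856
tool-frame force [ 0.9  -4.41 -8.4 ] lag r
```

>>> jog_arm:
  moves: [-0.0004,0.0375,0,0,0,0.00637,-0.0004,0.0375,0,0,0,0.00637]

```text
time: 11.1
tool_pos: [0.4697, 0.218, 0.0756]
orientation: [0.23, 0.973, -0.001, -0.001]
force: [-3.4, -4.3, 9.5]
gripper_width: 0.0193
gripper_force: 15.0
```

```bash
python3 f.py
```

```text
t 11.1 tcp [0.4697 0.218  0.0756] polar q 0.2299 r 0.1508 xang q 0.2452 tilt [-0.002 -0.002 -1.   ] F [-3.4 -4.3  9.5] w 0.0193 15.005985349416733
tool-frame force [ 1.15 -5.36 -9.49] lag r
```

>>> jog_arm:
  moves: [-0.0004,0.0375,0,0,0,0.00637,-0.0004,0.0375,0,0,0,0.00637]

```text
time: 11.3
tool_pos: [0.4725, 0.2235, 0.0756]
orientation: [0.25, 0.968, -0.001, -0.001]
force: [-3.9, -4.2, 10.3]
gripper_width: 0.0195
gripper_force: 15.0
```

```bash
python3 f.py
```

```text
t 11.3 tcp [0.4725 0.2235 0.0756] polar q 0.2703 r 0.1508 xang q 0.2851 tilt [-0.002 -0.002 -1.   ] F [-3.9 -4.2 10.3] w 0.0195 15.006217807531357
tool-frame force [  1.38  -5.58 -10.34] lag r
```

>>> jog_arm:
  moves: [-0.0004,0.0375,0,0,0,0.00637,-0.0004,0.0375,0,0,0,0.00637]

```text
time: 11.5
tool_pos: [0.4755, 0.2287, 0.0756]
orientation: [0.269, 0.963, -0.001, -0.001]
force: [-3.8, -4.2, 9.4]
gripper_width: 0.0199
gripper_force: 15.0
```

```bash
python3 f.py
```

```text
t 11.5 tcp [0.4755 0.2287 0.0756] polar q 0.3105 r 0.1507 xang q 0.3251 tilt [-0.002 -0.002 -1.   ] F [-3.8 -4.2  9.4] w 0.0199 15.006350576877594
tool-frame force [ 1.09 -5.58 -9.36] lag r
```

>>> jog_arm:
  moves: [-0.0004,0.0375,0,0,0,0.00637,-0.0004,0.0375,0,0,0,0.00637]

```text
time: 11.7
tool_pos: [0.4786, 0.2339, 0.0756]
orientation: [0.288, 0.958, -0.001, -0.001]
force: [-4.1, -3.9, 9.5]
gripper_width: 0.0198
gripper_force: 15.0
```

```bash
python3 f.py
```

```text
t 11.7 tcp [0.4786 0.2339 0.0756] polar q 0.3505 r 0.1507 xang q 0.3651 tilt [-0.002 -0.001 -1.   ] F [-4.1 -3.9  9.5] w 0.0198 15.006330460309982
tool-frame force [ 1.31 -5.52 -9.52] lag r
```

>>> jog_arm:
  moves: [-0.0004,0.0375,0,0,0,0.00637,-0.0004,0.0375,0,0,0,0.00637]

```text
time: 11.9
tool_pos: [0.482, 0.2389, 0.0756]
orientation: [0.307, 0.952, -0.001, -0.001]
force: [-4.9, -3.6, 10.2]
gripper_width: 0.0198
gripper_force: 15.0
```

```bash
python3 f.py
```

```text
t 11.9 tcp [0.482  0.2389 0.0756] polar q 0.3907 r 0.1507 xang q 0.405 tilt [-0.002 -0.001 -1.   ] F [-4.9 -3.6 10.2] w 0.0198 15.006316155195236
tool-frame force [  1.87  -5.79 -10.15] lag r
```

>>> jog_arm:
  moves: [-0.0004,0.0375,0,0,0,0.00637,-0.0004,0.0375,0,0,0,0.00637]

```text
time: 12.1
tool_pos: [0.4855, 0.2438, 0.0756]
orientation: [0.326, 0.945, -0.001, -0.001]
force: [-4.2, -3.9, 8.7]
gripper_width: 0.0197
gripper_force: 15.0
```

```bash
python3 f.py; python3 - <<'E'
from h import *
for n in('top','scene'):
    im,d,p=cam(n)
    u,v=pix(p,[.57,.06,.03]).astype(int)
    cv2.imwrite(f'pics/{n}_jaw2.png',cv2.resize(im[v-50:v+50,u-65:u+65],(400,308),interpolation=cv2.INTER_CUBIC))
cv2.imwrite('pics/jaw2.png',np.hstack([cv2.imread(f'pics/{n}_jaw2.png') for n in('top','scene')]))
E
```

```text
t 12.1 tcp [0.4855 0.2438 0.0756] polar q 0.4306 r 0.1507 xang q 0.4449 tilt [-0.002 -0.001 -1.   ] F [-4.2 -3.9  8.7] w 0.0197 15.006275027990341
tool-frame force [ 0.9  -5.73 -8.68] lag r
```

View pics/jaw2.png

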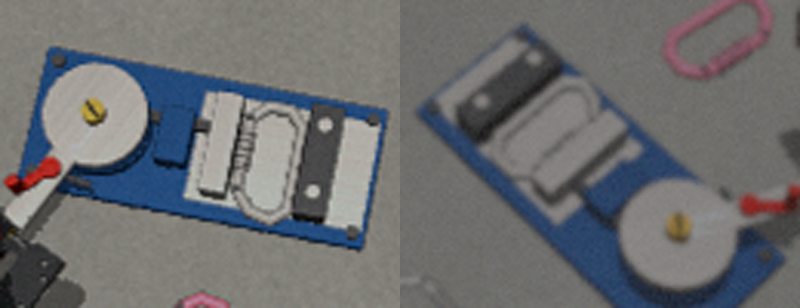

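The jaw (now at about (222,145) in the crop) has visibly closed on the screwgate and almost reaches it. I continue in the same small steps.

>>> jog_arm:
  moves: [-0.0004,0.0375,0,0,0,0.00637,-0.0004,0.0375,0,0,0,0.00637]

```text
time: 12.4
tool_pos: [0.489, 0.2481, 0.0755]
orientation: [0.345, 0.939, -0.001, -0.001]
force: [-5.8, -5.1, 10.6]
gripper_width: 0.0198
gripper_force: 15.0
```

```bash
python3 f.py
```

```text
t 12.4 tcp [0.489  0.2481 0.0755] polar q 0.4677 r 0.1507 xang q 0.485 tilt [-0.003 -0.002 -1.   ] F [-5.8 -5.1 10.6] w 0.0198 15.00884011387825
tool-frame force [  1.09  -7.7  -10.54] lag r
```

>>> jog_arm:
  moves: [0,0,0,0,0,0,0,0,0,0,0,0]

```text
time: 12.6
tool_pos: [0.4895, 0.2486, 0.0756]
orientation: [0.345, 0.939, -0.001, -0.001]
force: [-4.1, -3.7, 9.3]
gripper_width: 0.0194
gripper_force: 15.0
```

```bash
python3 f.py
```

```text
t 12.6 tcp [0.4895 0.2486 0.0756] polar q 0.4719 r 0.1507 xang q 0.4842 tilt [-0.002 -0.001 -1.   ] F [-4.1 -3.7  9.3] w 0.0194 15.003878027200699
tool-frame force [ 0.75 -5.53 -9.3 ] lag r
```

>>> jog_arm:
  moves: [0,0.006,0,0,0,0.001,0,0.006,0,0,0,0.001]

```text
time: 12.8
tool_pos: [0.4896, 0.2488, 0.0755]
orientation: [0.348, 0.938, -0.001, -0.001]
force: [-6.0, -3.9, 10.3]
gripper_width: 0.0201
gripper_force: 15.0
```

```bash
python3 f.py
```

```text
t 12.8 tcp [0.4896 0.2488 0.0755] polar q 0.4738 r 0.1507 xang q 0.4906 tilt [-0.003 -0.002 -1.   ] F [-6.  -3.9 10.3] w 0.0201 15.009225904941559
tool-frame force [  2.03  -6.86 -10.26] lag r
```

>>> jog_arm:
  moves: [0,0.006,0,0,0,0.001,0,0.006,0,0,0,0.001]

```text
time: 13.0
tool_pos: [0.4901, 0.2494, 0.0755]
orientation: [0.351, 0.936, -0.001, -0.001]
force: [-5.9, -5.5, 11.3]
gripper_width: 0.0199
gripper_force: 15.0
```

```bash
python3 f.py
```

```text
t 13.0 tcp [0.4901 0.2494 0.0755] polar q 0.4786 r 0.1507 xang q 0.4969 tilt [-0.003 -0.002 -1.   ] F [-5.9 -5.5 11.3] w 0.0199 15.010474473237991
tool-frame force [  0.81  -8.09 -11.26] lag r
```

Squeeze is about 30–45 N by both the push force and the travel past contact. I let go and lift away.

>>> jog_arm:
  moves: [0,0,0,0,0,0,0,0,0,0,0,0,0,0,0,0,0,0,0,0,0,0,0,0,0,0,0,0,0,0]
  grip: 0.6

```text
time: 13.5
tool_pos: [0.4914, 0.2513, 0.0751]
orientation: [0.35, 0.937, 0.0, 0.0]
force: [0.4, -0.2, 1.0]
gripper_width: 0.0522
gripper_force: 0.0
```

>>> jog_arm:
  moves: [0,0,-0.2,0,0,0,0,0,-0.4,0,0,0,0,0,-0.5,0,0,0,0,0,-0.5,0,0,0,0.5,0.3,0,0,0,0,0.5,0.3,0,0,0,0,0.5,0.3,0,0,0,0,0,0,0,0,0,0,0,0,0,0,0,0]

```text
time: 14.4
tool_pos: [0.4472, 0.3852, 0.2028]
orientation: [0.349, 0.937, -0.0, -0.0]
force: [-0.3, -1.3, -0.4]
gripper_width: 0.0527
gripper_force: 0.0
```

```bash
python3 look.py z; python3 - <<'E'
from h import *
p={n:ctrl.camera_params(n) for n in('top','scene')};o=[]
for n in p:
    im=cv2.imread(f'pics/{n}_z.png');u,v=pix(p[n],[.56,.12,.03]).astype(int)
    o.append(cv2.resize(im[v-60:v+60,u-75:u+75],(400,320),interpolation=cv2.INTER_CUBIC))
cv2.imwrite('pics/end.png',np.hstack(o))
E
```

```text
t 14.4 tcp [0.4472 0.3852 0.2028] polar q 0.7538 r 0.2814 xang q 0.4932 tilt [-0. -0. -1.] F [-0.3 -1.3 -0.4] w 0.0527 0.0
{'nut': array([0.60546173, 0.15204334, 0.06643408]), 'grip': array([0.48599129, 0.24383323, 0.09085975]), 'tab': array([0.54175868, 0.21656539, 0.0861863 ])}
{'q': np.float64(0.43279848484907296), 'rg': np.float64(0.15041306091358211), 'u': array([-0.79453675,  0.60721606]), 'w': array([0.60721606, 0.79453675]), 'tab_r': np.float64(0.08954635519893786), 'tab_w': np.float64(0.012197554714349784), 'lev': np.float64(0.3915156195435019)}
```

View pics/end.png

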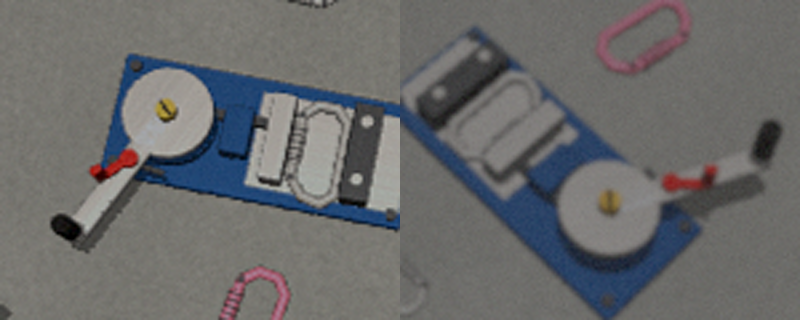

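The lever is on the tightening side and the jaw is against the screwgate, but the handle recoiled to 0.433. I re-grasp it and check that the squeeze held.

```bash
python3 -c "
from st import *
info();u,w=q(.433);c=AX+.1505*u;print(c,go([*c,t[2]]),go([*c,.076]))"
```

```text
t 14.5 tcp [0.4487 0.3827 0.203 ] polar q 0.7529 r 0.2785 xang q 0.4978 tilt [ 0.    -0.001 -1.   ] F [0.5 0.3 0.3] w 0.0526 0.0
[0.48594064 0.24391011] [-1.492 -1.     0.002] [-1.49  -1.     1.589]
```

>>> jog_arm:
  moves: [-0.373,-0.25,0,0,0,0,-0.373,-0.25,0,0,0,0,-0.373,-0.25,0,0,0,0,-0.373,-0.25,0,0,0,-0.0205,0,0,0,0,0,0,0,0,0,0,0,0,0,0,0.4,0,0,0,0,0,0.4,0,0,0,0,0,0.4,0,0,0,0,0,0.389,0,0,0,0,0,0,0,0,0,0,0,0,0,0,0]

```text
time: 15.7
tool_pos: [0.4854, 0.2459, 0.0762]
orientation: [0.32, 0.947, -0.0, -0.0]
force: [-1.0, 0.3, 0.8]
gripper_width: 0.0527
gripper_force: 0.0
```

>>> jog_arm:
  moves: [0,0,0,0,0,0,0,0,0,0,0,0,0,0,0,0,0,0,0,0,0,0,0,0,0,0,0,0,0,0]
  grip: 0
  force: 15

```text
time: 16.2
tool_pos: [0.4854, 0.2451, 0.0765]
orientation: [0.32, 0.947, -0.0, -0.0]
force: [-2.5, -1.6, 6.0]
gripper_width: 0.0198
gripper_force: 15.0
```

```bash
python3 f.py
```

```text
t 16.2 tcp [0.4854 0.2451 0.0765] polar q 0.437 r 0.1516 xang q 0.432 tilt [-0. -0. -1.] F [-2.5 -1.6  6. ] w 0.0198 15.000680834054947
tool-frame force [ 1.   -2.75 -5.98] lag r
```

>>> jog_arm:
  moves: [0,0.0125,0,0,0,0.002,0,0.0125,0,0,0,0.002,0,0,0,0,0,0]

```text
time: 16.5
tool_pos: [0.4865, 0.2464, 0.0765]
orientation: [0.326, 0.945, -0.0, -0.0]
force: [-3.1, -1.8, 7.8]
gripper_width: 0.0196
gripper_force: 15.0
```

```bash
python3 f.py
```

```text
t 16.5 tcp [0.4865 0.2464 0.0765] polar q 0.4484 r 0.1516 xang q 0.4449 tilt [-0.001 -0.    -1.   ] F [-3.1 -1.8  7.8] w 0.0196 15.00212475657463
tool-frame force [ 1.37 -3.34 -7.75] lag r
```

>>> jog_arm:
  moves: [0,0.0125,0,0,0,0.002,0,0.0125,0,0,0,0.002]

```text
time: 16.7
tool_pos: [0.4874, 0.2476, 0.0765]
orientation: [0.332, 0.943, -0.001, -0.001]
force: [-4.3, -3.7, 8.9]
gripper_width: 0.0196
gripper_force: 15.0
```

```bash
python3 f.py
```

```text
t 16.7 tcp [0.4874 0.2476 0.0765] polar q 0.4581 r 0.1516 xang q 0.4577 tilt [-0.002 -0.001 -1.   ] F [-4.3 -3.7  8.9] w 0.0196 15.005065351724625
tool-frame force [ 1.03 -5.57 -8.86] lag r
```

>>> jog_arm:
  moves: [0,0.0125,0,0,0,0.002,0,0.0125,0,0,0,0.002]

```text
time: 16.9
tool_pos: [0.4884, 0.2488, 0.0764]
orientation: [0.338, 0.941, -0.001, -0.001]
force: [-5.0, -4.0, 9.8]
gripper_width: 0.0196
gripper_force: 15.0
```

```bash
python3 f.py
```

```text
t 16.9 tcp [0.4884 0.2488 0.0764] polar q 0.4686 r 0.1516 xang q 0.4703 tilt [-0.002 -0.001 -1.   ] F [-5.  -4.   9.8] w 0.0196 15.008089542388916
tool-frame force [ 1.31 -6.31 -9.79] lag r
```

>>> jog_arm:
  moves: [0,0.0125,0,0,0,0.002,0,0.0125,0,0,0,0.002]

```text
time: 17.1
tool_pos: [0.4895, 0.2501, 0.0764]
orientation: [0.344, 0.939, -0.001, -0.001]
force: [-5.6, -4.4, 10.5]
gripper_width: 0.0195
gripper_force: 15.0
```

```bash
python3 f.py
```

```text
t 17.1 tcp [0.4895 0.2501 0.0764] polar q 0.4799 r 0.1516 xang q 0.4829 tilt [-0.003 -0.002 -1.   ] F [-5.6 -4.4 10.5] w 0.0195 15.008746236562729
tool-frame force [  1.41  -7.02 -10.52] lag r
```

>>> jog_arm:
  moves: [0,0.00625,0,0,0,0.001,0,0.00625,0,0,0,0.001]

```text
time: 17.3
tool_pos: [0.4901, 0.2508, 0.0764]
orientation: [0.347, 0.938, -0.001, -0.001]
force: [-5.7, -5.2, 11.7]
gripper_width: 0.0196
gripper_force: 15.0
```

```bash
python3 f.py
```

```text
t 17.3 tcp [0.4901 0.2508 0.0764] polar q 0.4857 r 0.1516 xang q 0.4892 tilt [-0.003 -0.002 -1.   ] F [-5.7 -5.2 11.7] w 0.0196 15.010453462600708
tool-frame force [  1.    -7.69 -11.65] lag r
```

>>> jog_arm:
  moves: [0,0.00625,0,0,0,0.001,0,0.00625,0,0,0,0.001]

```text
time: 17.5
tool_pos: [0.4907, 0.2515, 0.0764]
orientation: [0.35, 0.937, -0.001, -0.001]
force: [-6.1, -5.2, 11.9]
gripper_width: 0.0198
gripper_force: 15.0
```

```bash
python3 f.py
```

```text
t 17.5 tcp [0.4907 0.2515 0.0764] polar q 0.4915 r 0.1516 xang q 0.4956 tilt [-0.003 -0.002 -1.   ] F [-6.1 -5.2 11.9] w 0.0198 15.011501759290695
tool-frame force [  1.19  -7.95 -11.91] lag r
```

>>> jog_arm:
  moves: [0,0.00625,0,0,0,0.001,0,0.00625,0,0,0,0.001]

```text
time: 17.7
tool_pos: [0.4912, 0.2521, 0.0764]
orientation: [0.353, 0.936, -0.002, -0.001]
force: [-7.2, -5.5, 12.3]
gripper_width: 0.0195
gripper_force: 15.0
```

```bash
python3 f.py
```

```text
t 17.7 tcp [0.4912 0.2521 0.0764] polar q 0.4971 r 0.1516 xang q 0.5019 tilt [-0.003 -0.002 -1.   ] F [-7.2 -5.5 12.3] w 0.0195 15.0112384557724
tool-frame force [  1.78  -8.99 -12.3 ] lag r
```

>>> jog_arm:
  moves: [0,0,0,0,0,0,0,0,0,0,0,0,0,0,0,0,0,0,0,0,0,0,0,0,0,0,0,0,0,0]
  grip: 0.6

```text
time: 18.2
tool_pos: [0.4927, 0.2543, 0.076]
orientation: [0.352, 0.936, 0.0, 0.0]
force: [-0.5, 0.1, -0.4]
gripper_width: 0.0521
gripper_force: 0.0
```

>>> jog_arm:
  moves: [0,0,-0.2,0,0,0,0,0,-0.4,0,0,0,0,0,-0.5,0,0,0,0,0,-0.5,0,0,0,0.5,0.3,0,0,0,0,0.5,0.3,0,0,0,0,0.5,0.3,0,0,0,0,0,0,0,0,0,0,0,0,0,0,0,0,0,0,0,0,0,0,0,0,0,0,0,0]

```text
time: 19.3
tool_pos: [0.4508, 0.3854, 0.2041]
orientation: [0.354, 0.935, -0.0, 0.0]
force: [0.0, -0.5, 0.5]
gripper_width: 0.0529
gripper_force: 0.0
```

```bash
python3 look.py y
```

```text
t 19.3 tcp [0.4508 0.3854 0.2041] polar q 0.7648 r 0.2796 xang q 0.5036 tilt [ 0.    -0.001 -1.   ] F [ 0.  -0.5  0.5] w 0.0529 0.0
{'nut': array([0.60553311, 0.15221579, 0.06695467]), 'grip': array([0.48788775, 0.24558871, 0.089249  ]), 'tab': array([0.54252163, 0.21681874, 0.08745659])}
{'q': np.float64(0.44977572102610086), 'rg': np.float64(0.1499938297479956), 'u': array([-0.7841139 ,  0.62061695]), 'w': array([0.62061695, 0.7841139 ]), 'tab_r': np.float64(0.08929951747823313), 'tab_w': np.float64(0.011347769962104333), 'lev': np.float64(0.3695123714506896)}
```

```bash
python3 -c "
from station import ctrl
print(ctrl.close_job())"
```

```text
the job is handed in; nothing more can be done
None
```

I flipped the lever to the tightening side, free-wheeled the handle back to about -0.6 rad, and ratcheted the screwgate tight at about 40 N, judged from a 9 N push at the grip. I then let go and handed the job in at about 19 s; the verdict was not shown.

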